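Load the sample pot on the stand that is in service

ROBOT

A 6-joint arm with a two-finger parallel gripper is mounted at the origin on the work surface. World frame = base frame: x ahead of the robot, y to its left, z up, the work surface at z = 0. Lengths are in m, angles in degrees, forces in N, time in s.
With the tool pointing down it reaches from about 0.375 to 0.9 m from the base axis. Payload 3.1 kg.
Tool frame: the origin (TCP) lies at the very end of the fingers, on their centre line; the grasp point (between the pads) lies ctrl.grasp_offset behind it (ctrl.grasp_offset is the distance from the TCP to the grasp point, in m); z points along the fingers, y is the line along which they close (so a half turn about z gives the same grasp; the last joint's range is limited). The gripper opens to 85 mm and grips with 20 to 120 N. Pads are 22 mm wide; open, the fingers measure 114 mm over their backs; the gripper's body (76 mm by 85 mm) begins 54 mm behind the grasp point. The pads swing forward as they close: fully open they stand 13 mm farther back than shut.
Start: joints at [62.825, 30.224, 82.088, -0, 67.689, -10.227], TCP at [0.182, 0.598, 0.231] pointing down, gripper open.
Joint ranges: [-176.69, 176.69], [-43.24, 126.21], [12.49, 139.97], [-82, 262], [0, 151.66], [-163.58, 163.58]. Speed limits (degrees/s): [159.86, 159.86, 180, 180, 180, 180].

INTERFACE

Orientations are given as a 3x3 rotation matrix whose columns are the frame's x, y, z axes.
In Python, from bench import ctrl, imaging gives the robot as it stands.
- The arm moves only by the tool send_rows, never from a script. Its argument "increments" is a list of rows, each an object of numbers: "x", "y", "z": the shift along the tool's x, y, z in m; "twist": the turn about the tool's z in rad. A call has 1 to 20 rows; each row is the pose to reach, as a shift and turn from the pose commanded when the call began, along the tool's axes at that moment; what a row does not reach only later rows make up. A row lasts 1/10 s, in which the tool goes at most 50 mm and 8.59 degrees, less where a joint would pass 70% of its speed; a pose out of reach is approached as far as the arm can. A call with a gripper value outside its range is refused whole. "hand" is the closure in counts, from 0 (fully open) to 255 (shut), set as the call begins (left out, the last holds). The fingers move at their own pace and stop on an object; "grip_force" is the grip in N (left out, the last holds). Time passes only in rows, so rows that repeat a pose let the fingers close. It gives the time, the measured TCP pose, the force, the opening and the grip force at its end, in the units of the state.
- ctrl.get_state(): the state, without advancing time (a new reading comes with each control period).
- imaging.grab_frame(name): name is "side" or "top" or "wrist"; returns the picture (420x560x3 uint8, blue, green, red); there is no depth.
- imaging.camera_info(name): a dict with "fx", "fy", "cx", "cy" (pixels), "camera_from_world" (4x4, takes a point from world to camera coordinates). Camera axes: x right, y down, z forward; pixel columns grow to the right and rows downward; lengths in m; the calibration is good to about 2 mm. A picture is of the moment at which its call begins: read the wrist's pose just before it. camera_info takes no time and is no camera call; for the wrist camera it gives the pose at the moment of the call.
- ctrl.finish_job(): hands the job in; it is judged then, once.
The state is a dict: "t": time; "joint_positions": joint angles; "qd": joint speeds; "joint_efforts": joint torques, N m; "eef_pos": TCP position; "eef_rot": TCP orientation; "force": force on the tool from outside, world axes, zero at the start; "moment": the same for the moment, N m; "gripper_width": finger opening in m; "grip_force": force on a finger pad.
Only numpy, scipy, OpenCV 4.12 (cv2) and the standard library are available. Lean on these libraries where they do the work, as an engineer would, in place of code of your own. Each camera call takes 0.05 s, during which the arm holds its last target. There are 200 camera calls.

TASK

One of the two furnace loading stands is in service today: the one with the green sign just beyond it; the one with the red sign is not. Take the lidded steel sample pot with the blue band and stand it upright in the recess of the green-signed stand, keeping it upright on the way and lowering it all the way down before letting go.

Things in the scene. Friction and masses are not known exactly. Their poses are not given: they have to be found in the camera images.
- pot_center (a point): Centre of the loose steel sample pot, 35 mm above its underside: round, 48 mm across, blue band round its upper half, pale metal lid fixed on, black knob on top; body 60 mm tall, 70 mm with the knob; about 250 g, upright on the bench between the stands. z up its axis. Grip the body from above, here or up to 12 mm higher. A plain open steel cup, 50 mm across, stands 80 mm or more away: not to be taken.
- stand_a: Round dark-steel loading stand, fixed, 110 mm across; on top a terracotta-coloured recess 80 mm across, floor 6 mm above the bench, rim top 14 mm above it. Origin: centre of its underside, on the bench. Two alike, one on the left and one on the right of the bench; which is which varies.
- stand_b: Round dark-steel loading stand, fixed, 110 mm across; on top a terracotta-coloured recess 80 mm across, floor 6 mm above the bench, rim top 14 mm above it. Origin: centre of its underside, on the bench. Two alike, one on the left and one on the right of the bench; which is which varies.
- sign_green: Green status sign, fixed: a tent of two sloping green plates on a 44 x 80 mm foot, 53 mm tall. Origin: centre of its underside, on the bench. It stands beyond (away from the robot) the stand in service, 90 to 115 mm from that stand's centre, over 300 mm from the other's; an alike red sign stands beyond the other stand.
Mind the look-alikes: they are no part of the job. What is shaped like the sign_green but yellow is not meant.

How it is judged (in metres and radians):
At the end, for the whole second after the job is handed in: The pot stands in the recess of the stand that has the green sign beyond it (axis within 18 mm of the stand's centre, underside on the recess floor, upright within 10 degrees), at rest and released (((horizontal distance between sign_green and stand_a below 0.14 m and horizontal distance between pot_center and stand_a below 0.018 m) or (horizontal distance between sign_green and stand_b below 0.14 m and horizontal distance between pot_center and stand_b below 0.018 m)) and height (world z) of pot_center between 0.037 and 0.049 m and angle between pot_center's own z axis and vertical below 0.175 rad and linear speed of pot below 0.03 m/s and contact force between the fingers and pot below 0.1 N); the robot touches nothing.
It fails at once if the pot is tipped more than 45 degrees (angle between pot_center's own z axis and vertical above 0.785 rad).
It fails at once if the pot is let go more than 25 mm above the recess floor (height (world z) of pot_center above 0.066 m and contact force between the fingers and pot below 0.05 N).
It also fails if it takes over 38 s, if anything falls off the work surface, if the arm or the gripper's body presses on something with over 40 N, if the wrist force passes 120 N, or if a joint passes its speed limit or range.

## Working session

There is one attempt and no reset: what is moved stays moved. The work goes in short steps, Python scripts to look and compute and a tool call to move; the robot and the scene stay as the last step left them, time stands still between calls to the robot, and variables do not carry over. Pictures are saved under pics/ and viewed, at most 10 in all, crops included, and the job is handed in when it is done.

Besides the shell and the picture viewer there is one more tool, called after ">>>" by a JSON object that holds its "fn" and its "kwargs", one argument or row to a line. send_rows: Moves the arm, as the interface text tells. Its arguments: {"type":"object","properties":{"increments":{"type":"array","items":{"type":"object","properties":{"x":{"type":"number"},"y":{"type":"number"},"z":{"type":"number"},"twist":{"type":"number"}}}},"hand":{"type":"number"},"grip_force":{"type":"number"}},"required":["increments"]}

```bash
mkdir -p pics; python3 - <<'E'
from bench import ctrl, imaging
import cv2
for n in("top","side"):
    cv2.imwrite(f"pics/{n}1.png",imaging.grab_frame(n))
s=ctrl.get_state();print(s["t"],s["eef_pos"],s["eef_rot"],s["gripper_width"],ctrl.grasp_offset)
E
```

```text
0.1 [0.18186083 0.59727252 0.23042008] [[-9.56565144e-01  2.91517275e-01 -8.96523025e-04]
 [ 2.91518462e-01  9.56563519e-01 -1.79455305e-03]
 [ 3.34438003e-04 -1.97795991e-03 -9.99997988e-01]] 0.08504164951194494 0.0187
```

View pics/top1.png

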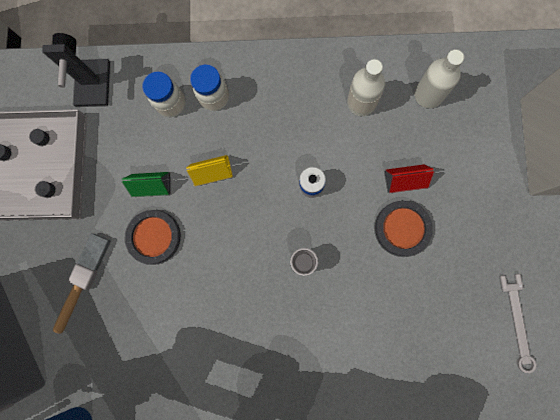

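View pics/side1.png

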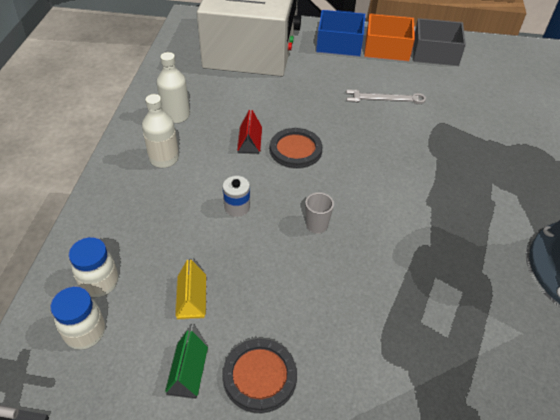

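Top view candidates: pot with blue band and knob (312,180) is the one I want; the open grey cup (303,262), blue-capped jars (160,88) and (207,82), and bottles (367,88) and (438,80) are not. Signs: green (147,184), yellow (210,170) as the look-alike, red (410,178). The green sign is beyond the left stand (153,237); the other stand is at (404,228). The side view agrees: pot (236,196), stand (260,373).

```bash
cat > h.py <<'E'
import numpy as np, cv2
from bench import ctrl, imaging
def ray(c,u,v,z):
    T=np.array(c["camera_from_world"]);R,t=T[:3,:3],T[:3,3]
    o=-R.T@t;d=R.T@np.array([(u-c["cx"])/c["fx"],(v-c["cy"])/c["fy"],1])
    return (o+d*(z-o[2])/d[2])[:2]
def recess(im,c,box,z=0.010):
    x0,y0,x1,y1=box;b,g,r=[im[y0:y1,x0:x1,i].astype(int) for i in range(3)]
    m=((r>g*1.5)&(r>b*1.5)&(r>80)).astype(np.uint8)
    v,u=np.nonzero(m)
    P=np.array([ray(c,a+x0,e+y0,z) for a,e in zip(u,v)])
    (cx,cy),rad=cv2.minEnclosingCircle(P.astype(np.float32))
    return P.mean(0),(cx,cy),rad,len(P)
E
python3 - <<'E'
from h import *
ims={n:cv2.imread(f"pics/{n}1.png") for n in("top","side")}
C={n:imaging.camera_info(n) for n in ims}
print("stand",recess(ims["top"],C["top"],(120,205,190,270)),recess(ims["side"],C["side"],(215,330,305,415)))
print("knob",ray(C["top"],312.5,179,.07),ray(C["side"],236,181,.069))
print("cup",ray(C["top"],304,261,.06))
print("green",ray(C["top"],147,184,.03),"yellow",ray(C["top"],210,170,.03))
cv2.imwrite("pics/crop.png",np.hstack([cv2.resize(ims["top"][150:210,280:340],(400,400)),cv2.resize(ims["side"][165:225,205:265],(400,400))]))
E
```

```text
stand (array([0.53113771, 0.27790515]), (0.5311627388000488, 0.2782190442085266), 0.03962599113583565, 1191) (array([0.53067827, 0.27972723]), (0.5306954979896545, 0.2790811061859131), 0.03968316316604614, 2129)
knob [ 0.62705867 -0.03963662] [ 0.62766828 -0.04027686]
cup [ 0.47811403 -0.02163241]
green [0.63282741 0.28428789] yellow [0.65835263 0.15951132]
```

View pics/crop.png

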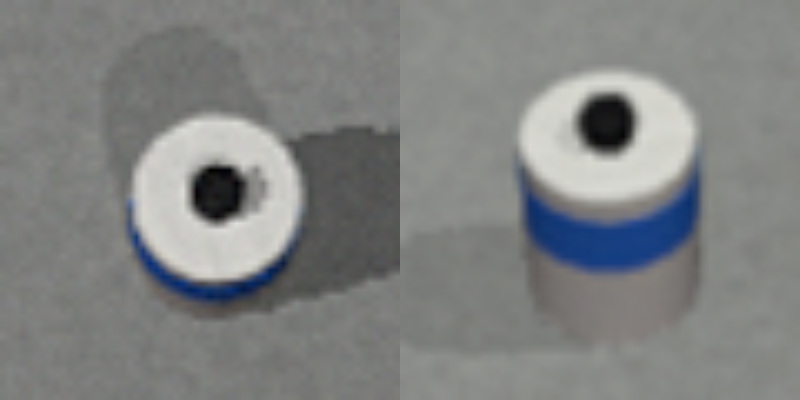

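The crop shows the blue-banded, lidded pot with its black knob, so the choice is confirmed. Next I'll work out the move to hover above it.

```bash
cat >> h.py <<'E'
def delta(x,y,z):
    s=ctrl.get_state();return (np.array(s["eef_rot"]).T@(np.array([x,y,z])-s["eef_pos"])).round(4)
E
python3 -c "
from h import *
print(delta(.627,-.040,.16))"
```

```text
[-0.6116 -0.4797  0.0712]
```

>>> {"fn": "send_rows", "kwargs": {
  "increments": [
    {"x": -0.02, "y": -0.016, "z": 0.002},
    {"x": -0.05, "y": -0.039, "z": 0.006},
    {"x": -0.089, "y": -0.07, "z": 0.01},
    {"x": -0.128, "y": -0.1, "z": 0.015},
    {"x": -0.167, "y": -0.131, "z": 0.019},
    {"x": -0.206, "y": -0.162, "z": 0.024},
    {"x": -0.245, "y": -0.192, "z": 0.028},
    {"x": -0.284, "y": -0.223, "z": 0.033},
    {"x": -0.323, "y": -0.253, "z": 0.038},
    {"x": -0.362, "y": -0.284, "z": 0.042},
    {"x": -0.401, "y": -0.315, "z": 0.047},
    {"x": -0.44, "y": -0.345, "z": 0.051},
    {"x": -0.479, "y": -0.376, "z": 0.056},
    {"x": -0.518, "y": -0.406, "z": 0.06},
    {"x": -0.556, "y": -0.436, "z": 0.065},
    {"x": -0.585, "y": -0.459, "z": 0.068},
    {"x": -0.603, "y": -0.473, "z": 0.07},
    {"x": -0.612, "y": -0.48, "z": 0.071},
    {"x": -0.612, "y": -0.48, "z": 0.071},
    {"x": -0.612, "y": -0.48, "z": 0.071}
  ],
  "hand": 0
}}

```text
$.increments[0]: bad value
```

```bash
python3 - <<'E'
from h import *
c=imaging.camera_info("wrist");im=imaging.grab_frame("wrist");cv2.imwrite("pics/w1.png",im)
s=ctrl.get_state();print(s["t"],s["eef_pos"],s["eef_rot"])
T=np.array(c["camera_from_world"])
for p in((.627,-.04,.07),):
    q=T@[*p,1];print("predicted knob px",q[0]/q[2]*c["fx"]+c["cx"],q[1]/q[2]*c["fy"]+c["cy"],q[2])
print(delta(.627,-.04,.0225))
E
```

```text
0.15 [0.18190984 0.59736998 0.23054145] [[-9.56586144e-01  2.91448759e-01 -7.55408242e-04]
 [ 2.91449602e-01  9.56584989e-01 -1.51270004e-03]
 [ 2.81737635e-04 -1.66719133e-03 -9.99998571e-01]]
predicted knob px -11.450447376568661 555.1903929423565 0.4868168831894415
[-0.6116 -0.4796  0.2087]
```

View pics/w1.png

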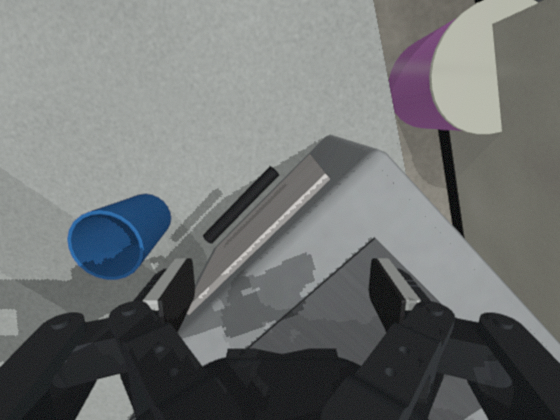

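The call was refused, probably because each row needs "twist". The wrist picture still shows the start pose, with an unrelated blue cup at (120,240). I'll resend with twist.

>>> {"fn": "send_rows", "kwargs": {
  "increments": [
    {"x": -0.02, "y": -0.016, "z": 0.002, "twist": 0},
    {"x": -0.05, "y": -0.039, "z": 0.006, "twist": 0},
    {"x": -0.089, "y": -0.07, "z": 0.01, "twist": 0},
    {"x": -0.128, "y": -0.1, "z": 0.015, "twist": 0},
    {"x": -0.167, "y": -0.131, "z": 0.019, "twist": 0},
    {"x": -0.206, "y": -0.162, "z": 0.024, "twist": 0},
    {"x": -0.245, "y": -0.192, "z": 0.028, "twist": 0},
    {"x": -0.284, "y": -0.223, "z": 0.033, "twist": 0},
    {"x": -0.323, "y": -0.253, "z": 0.038, "twist": 0},
    {"x": -0.362, "y": -0.284, "z": 0.042, "twist": 0},
    {"x": -0.401, "y": -0.315, "z": 0.047, "twist": 0},
    {"x": -0.44, "y": -0.345, "z": 0.051, "twist": 0},
    {"x": -0.479, "y": -0.376, "z": 0.056, "twist": 0},
    {"x": -0.518, "y": -0.406, "z": 0.06, "twist": 0},
    {"x": -0.556, "y": -0.436, "z": 0.065, "twist": 0},
    {"x": -0.585, "y": -0.459, "z": 0.068, "twist": 0},
    {"x": -0.603, "y": -0.473, "z": 0.07, "twist": 0},
    {"x": -0.612, "y": -0.48, "z": 0.071, "twist": 0},
    {"x": -0.612, "y": -0.48, "z": 0.071, "twist": 0},
    {"x": -0.612, "y": -0.48, "z": 0.071, "twist": 0}
  ],
  "hand": 0
}}

```text
t: 2.15
eef_pos: [0.6266, -0.0387, 0.16]
eef_rot: [[-0.957, 0.291, -0.002], [0.291, 0.957, 0.001], [0.002, 0.0, -1.0]]
force: [-0.0, 0.9, 0.1]
gripper_width: 0.0856
grip_force: 0.0
```

```bash
python3 - <<'E'
from h import *
c=imaging.camera_info("wrist");im=imaging.grab_frame("wrist");cv2.imwrite("pics/w2.png",im)
s=ctrl.get_state();print(s["t"],s["eef_pos"])
T=np.array(c["camera_from_world"])
q=T@[.627,-.04,.07,1];print("predicted knob px",q[0]/q[2]*c["fx"]+c["cx"],q[1]/q[2]*c["fy"]+c["cy"],q[2])
print(delta(.627,-.04,.0225))
E
```

```text
2.2 [ 0.62649151 -0.03824489  0.16018167]
predicted knob px 280.33270161087836 212.3259784893985 0.24408843332925345
[-0.0012 -0.0016  0.1377]
```

View pics/w2.png

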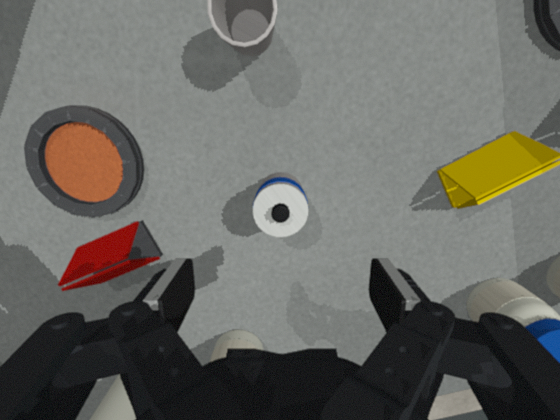

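The wrist view shows the knob at (280,212), right on the prediction, and nothing where the fingers will go. Descending and gripping.

>>> {"fn": "send_rows", "kwargs": {
  "increments": [
    {"x": -0.001, "y": -0.001, "z": 0.02, "twist": 0},
    {"x": -0.001, "y": -0.001, "z": 0.045, "twist": 0},
    {"x": -0.001, "y": -0.001, "z": 0.065, "twist": 0},
    {"x": -0.001, "y": -0.001, "z": 0.085, "twist": 0},
    {"x": -0.001, "y": -0.001, "z": 0.105, "twist": 0},
    {"x": -0.001, "y": -0.001, "z": 0.12, "twist": 0},
    {"x": -0.001, "y": -0.001, "z": 0.13, "twist": 0},
    {"x": -0.001, "y": -0.001, "z": 0.135, "twist": 0},
    {"x": -0.001, "y": -0.001, "z": 0.137, "twist": 0},
    {"x": -0.001, "y": -0.001, "z": 0.137, "twist": 0}
  ]
}}

```text
t: 3.2
eef_pos: [0.6286, -0.0409, 0.0237]
eef_rot: [[-0.957, 0.291, 0.001], [0.291, 0.957, -0.0], [-0.001, 0.0, -1.0]]
force: [0.0, -0.2, 0.0]
gripper_width: 0.085
grip_force: 0.0
```

>>> {"fn": "send_rows", "kwargs": {
  "increments": [
    {"x": 0, "y": 0, "z": 0, "twist": 0},
    {"x": 0, "y": 0, "z": 0, "twist": 0},
    {"x": 0, "y": 0, "z": 0, "twist": 0},
    {"x": 0, "y": 0, "z": 0, "twist": 0},
    {"x": 0, "y": 0, "z": 0, "twist": 0},
    {"x": 0, "y": 0, "z": 0, "twist": 0},
    {"x": 0, "y": 0, "z": 0, "twist": 0},
    {"x": 0, "y": 0, "z": 0, "twist": 0},
    {"x": 0, "y": 0, "z": 0, "twist": 0},
    {"x": 0, "y": 0, "z": 0, "twist": 0},
    {"x": 0, "y": 0, "z": 0, "twist": 0},
    {"x": 0, "y": 0, "z": 0, "twist": 0}
  ],
  "hand": 255,
  "grip_force": 50
}}

```text
t: 4.4
eef_pos: [0.6289, -0.0411, 0.0242]
eef_rot: [[-0.957, 0.292, 0.001], [0.292, 0.957, -0.0], [-0.002, 0.0, -1.0]]
force: [-0.6, 0.0, 5.4]
gripper_width: 0.0469
grip_force: 51.7
```

Gripped at 47 mm opening. Lifting.

>>> {"fn": "send_rows", "kwargs": {
  "increments": [
    {"x": 0, "y": 0, "z": -0.005, "twist": 0},
    {"x": 0, "y": 0, "z": -0.015, "twist": 0},
    {"x": 0, "y": 0, "z": -0.03, "twist": 0},
    {"x": 0, "y": 0, "z": -0.05, "twist": 0},
    {"x": 0, "y": 0, "z": -0.07, "twist": 0},
    {"x": 0, "y": 0, "z": -0.085, "twist": 0},
    {"x": 0, "y": 0, "z": -0.095, "twist": 0},
    {"x": 0, "y": 0, "z": -0.1, "twist": 0},
    {"x": 0, "y": 0, "z": -0.1, "twist": 0}
  ]
}}

```text
t: 5.3
eef_pos: [0.6285, -0.041, 0.124]
eef_rot: [[-0.957, 0.291, 0.001], [0.291, 0.957, -0.0], [-0.001, 0.0, -1.0]]
force: [0.1, 0.1, -3.0]
gripper_width: 0.047
grip_force: 51.8
```

```bash
python3 -c "
from h import *
print(delta(.531,.2785,.12))"
```

```text
[0.1864 0.2772 0.0038]
```

>>> {"fn": "send_rows", "kwargs": {
  "increments": [
    {"x": 0.004, "y": 0.006, "z": 0, "twist": 0},
    {"x": 0.012, "y": 0.018, "z": 0, "twist": 0},
    {"x": 0.024, "y": 0.036, "z": 0, "twist": 0},
    {"x": 0.04, "y": 0.06, "z": 0, "twist": 0},
    {"x": 0.058, "y": 0.086, "z": 0, "twist": 0},
    {"x": 0.076, "y": 0.113, "z": 0, "twist": 0},
    {"x": 0.094, "y": 0.14, "z": 0, "twist": 0},
    {"x": 0.112, "y": 0.167, "z": 0, "twist": 0},
    {"x": 0.13, "y": 0.193, "z": 0, "twist": 0},
    {"x": 0.146, "y": 0.217, "z": 0, "twist": 0},
    {"x": 0.16, "y": 0.238, "z": 0, "twist": 0},
    {"x": 0.171, "y": 0.254, "z": 0, "twist": 0},
    {"x": 0.179, "y": 0.266, "z": 0, "twist": 0},
    {"x": 0.184, "y": 0.274, "z": 0, "twist": 0},
    {"x": 0.186, "y": 0.277, "z": 0, "twist": 0},
    {"x": 0.186, "y": 0.277, "z": 0, "twist": 0},
    {"x": 0.186, "y": 0.277, "z": 0, "twist": 0}
  ]
}}

```text
t: 7.0
eef_pos: [0.5314, 0.2775, 0.1232]
eef_rot: [[-0.956, 0.292, -0.0], [0.292, 0.956, -0.0], [-0.0, -0.0, -1.0]]
force: [0.9, -0.6, -2.7]
gripper_width: 0.0466
grip_force: 51.9
```

```bash
python3 - <<'E'
from h import *
cv2.imwrite("pics/m.png",np.hstack([cv2.resize(imaging.grab_frame("side")[200:420,100:380],(400,314)),cv2.resize(imaging.grab_frame("wrist"),(400,314))]))
s=ctrl.get_state();print(s["t"],s["eef_pos"],s["grip_force"],delta(.531,.2785,.0305))
E
```

```text
7.1 [0.53152166 0.27741655 0.12330101] 51.88572585582733 [0.0008 0.0009 0.0928]
```

View pics/m.png

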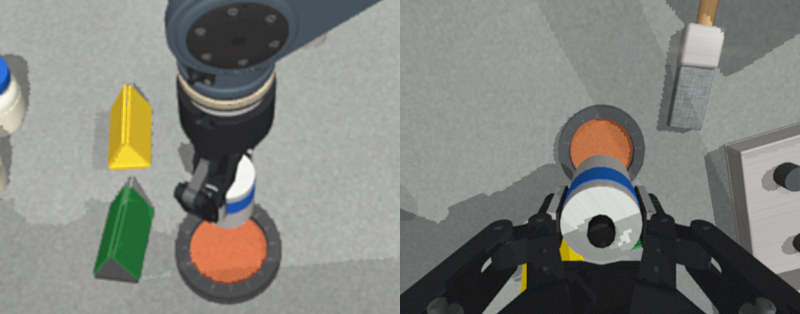

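The pot hangs upright above the green-signed stand (recess at (228,248) in the left half, green sign at (123,230)). Lowering it.

>>> {"fn": "send_rows", "kwargs": {
  "increments": [
    {"x": 0.001, "y": 0.001, "z": 0.008, "twist": 0},
    {"x": 0.001, "y": 0.001, "z": 0.02, "twist": 0},
    {"x": 0.001, "y": 0.001, "z": 0.035, "twist": 0},
    {"x": 0.001, "y": 0.001, "z": 0.05, "twist": 0},
    {"x": 0.001, "y": 0.001, "z": 0.063, "twist": 0},
    {"x": 0.001, "y": 0.001, "z": 0.074, "twist": 0},
    {"x": 0.001, "y": 0.001, "z": 0.081, "twist": 0},
    {"x": 0.001, "y": 0.001, "z": 0.086, "twist": 0},
    {"x": 0.001, "y": 0.001, "z": 0.089, "twist": 0},
    {"x": 0.001, "y": 0.001, "z": 0.091, "twist": 0},
    {"x": 0.001, "y": 0.001, "z": 0.091, "twist": 0},
    {"x": 0.001, "y": 0.001, "z": 0.091, "twist": 0}
  ]
}}

```text
t: 8.3
eef_pos: [0.5308, 0.2796, 0.0327]
eef_rot: [[-0.957, 0.292, 0.001], [0.292, 0.957, 0.0], [-0.001, 0.0, -1.0]]
force: [0.1, -1.6, -2.9]
gripper_width: 0.0464
grip_force: 51.9
```

Not touching yet (force still -2.9 N, the pot's weight). Going down slowly.

>>> {"fn": "send_rows", "kwargs": {
  "increments": [
    {"x": 0, "y": 0, "z": 0.001, "twist": 0},
    {"x": 0, "y": 0, "z": 0.0015, "twist": 0},
    {"x": 0, "y": 0, "z": 0.002, "twist": 0},
    {"x": 0, "y": 0, "z": 0.0025, "twist": 0},
    {"x": 0, "y": 0, "z": 0.0025, "twist": 0},
    {"x": 0, "y": 0, "z": 0.0025, "twist": 0}
  ]
}}

```text
t: 8.9
eef_pos: [0.5305, 0.2795, 0.0302]
eef_rot: [[-0.957, 0.291, 0.0], [0.291, 0.957, 0.0], [-0.0, 0.0, -1.0]]
force: [-0.9, 0.2, 2.7]
gripper_width: 0.0467
grip_force: 51.9
```

Touched down (force changed to +2.7 N at the expected height). Releasing, then retreating.

>>> {"fn": "send_rows", "kwargs": {
  "increments": [
    {"x": 0, "y": 0, "z": 0, "twist": 0},
    {"x": 0, "y": 0, "z": 0, "twist": 0},
    {"x": 0, "y": 0, "z": 0, "twist": 0},
    {"x": 0, "y": 0, "z": 0, "twist": 0},
    {"x": 0, "y": 0, "z": 0, "twist": 0},
    {"x": 0, "y": 0, "z": 0, "twist": 0},
    {"x": 0, "y": 0, "z": 0, "twist": 0},
    {"x": 0, "y": 0, "z": 0, "twist": 0},
    {"x": 0, "y": 0, "z": 0, "twist": 0},
    {"x": 0, "y": 0, "z": 0, "twist": 0}
  ],
  "hand": 0
}}

```text
t: 9.9
eef_pos: [0.5305, 0.2795, 0.0298]
eef_rot: [[-0.957, 0.292, -0.0], [0.292, 0.957, -0.0], [0.0, -0.0, -1.0]]
force: [0.5, 0.3, 0.1]
gripper_width: 0.0852
grip_force: 0.0
```

>>> {"fn": "send_rows", "kwargs": {
  "increments": [
    {"x": 0, "y": 0, "z": -0.005, "twist": 0},
    {"x": 0, "y": 0, "z": -0.015, "twist": 0},
    {"x": 0, "y": 0, "z": -0.03, "twist": 0},
    {"x": 0, "y": 0, "z": -0.05, "twist": 0},
    {"x": 0, "y": 0, "z": -0.075, "twist": 0},
    {"x": 0, "y": 0, "z": -0.1, "twist": 0},
    {"x": 0, "y": 0, "z": -0.125, "twist": 0},
    {"x": 0, "y": 0, "z": -0.145, "twist": 0},
    {"x": 0, "y": 0, "z": -0.15, "twist": 0},
    {"x": 0, "y": 0, "z": -0.15, "twist": 0},
    {"x": 0, "y": 0, "z": -0.15, "twist": 0}
  ]
}}

```text
t: 11.0
eef_pos: [0.5298, 0.2793, 0.1794]
eef_rot: [[-0.957, 0.292, -0.001], [0.292, 0.957, -0.0], [0.001, -0.001, -1.0]]
force: [-1.0, 0.4, 0.5]
gripper_width: 0.0853
grip_force: 0.0
```

```bash
python3 - <<'E'
from h import *
w=imaging.camera_info("wrist")
cv2.imwrite("pics/e.png",np.hstack([cv2.resize(imaging.grab_frame("side")[200:420,100:380],(400,314)),cv2.resize(imaging.grab_frame("wrist"),(400,314))]))
T=np.array(w["camera_from_world"]);q=T@[.531,.2785,.076,1]
print("knob expected in view px",400+(q[0]/q[2]*w["fx"]+w["cx"])*400/560,(q[1]/q[2]*w["fy"]+w["cy"])*314/420,"px/mm",w["fx"]/q[2]/1000*400/560)
E
```

```text
knob expected in view px 601.0215243878052 155.66830354050103 px/mm 0.8268285133348078
```

View pics/e.png

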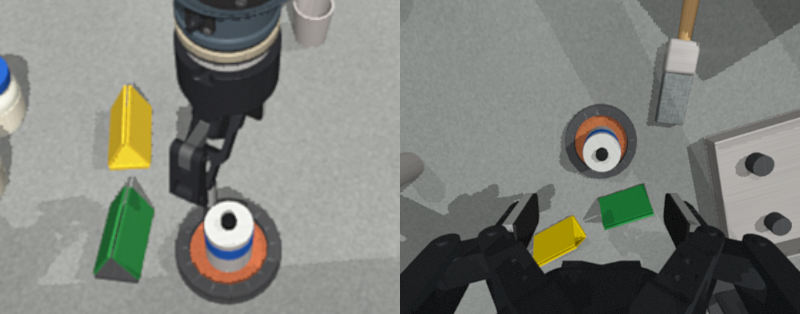

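The pot stands upright in the recess by the green sign. Its knob is at (601,154) against an expected (601,156), about 2 mm off, and the gripper is clear.

```bash
python3 -c "
from bench import ctrl
print(ctrl.finish_job())"
```

```text
the job is handed in; nothing more can be done
None
```

The blue-banded pot is standing upright and released in the recess of the green-signed stand, about 2 mm off centre by the last wrist view, and the job was handed in at about 11 s; no verdict came back.

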